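Set and latch the swing fence of a tile cutting board

ROBOT

A 6-joint arm with a two-finger parallel gripper is mounted at the origin on the work surface. World frame = base frame: x ahead of the robot, y to its left, z up, the work surface at z = 0. Lengths are in m, angles in rad, forces in N, time in s.
With the tool pointing down it reaches from about 0.425 to 0.95 m from the base axis. Payload 3.5 kg.
Tool frame: the origin (TCP) lies between the finger pads; the fingertips stand 25 mm ahead of it and the grasp point (between the pads) lies 6 mm ahead of it (ctrl.finger_overhang is the distance from the TCP to the fingertips, in m); x points along the fingers, y is the direction in which the jaws open and shut, and the axes are right-handed (so a half turn about x gives the same grasp; the last joint's range is limited). The gripper opens to 85 mm and grips with 20 to 120 N. Pads are 22 mm wide; open, the fingers measure 114 mm over their backs; the gripper's body (76 mm by 85 mm) begins 54 mm behind the grasp point. The pads swing forward as they close: fully open they stand 13 mm farther back than shut.
Start: joints at [-1.419, 0.286, 1.577, -0, 1.279, -0.15], TCP at [0.201, -0.644, 0.256] pointing down, gripper open.
Joint ranges: [-2.77, 2.77], [-0.9, 2.22], [0.21, 2.48], [-1.53, 4.67], [0.24, 2.81], [-2.84, 2.84]. Speed limits (rad/s): [2.79, 2.79, 3.14, 3.14, 3.14, 3.14].

INTERFACE

Orientations are given as a unit quaternion [x, y, z, w].
In Python, from plant import ctrl gives the robot as it stands.
- The arm moves only by the tool play_rows, never from a script. Its argument "targets" is a list of rows, each an object with "delta_pos": the shift along the world's x, y, z normalised to -1 to 1, where 1 is 1000 mm, a list of three; "delta_rot": the turn, a rotation vector about the world's x, y, z normalised to -1 to 1, where 1 is pi rad, a list of three; "claw": the finger opening in mm, from 0 to 85.4. In form: [{"delta_pos": [tx, ty, tz], "delta_rot": [wx, wy, wz], "claw": claw}, ...]. A call has 1 to 20 rows; each row is the pose to reach, as a shift and turn from the pose measured when the call began, turning the shorter way round; what a row does not reach only later rows make up. A row lasts 1/12 s, in which the tool goes at most 41.7 mm and 7.16 degrees, less where a joint would pass 70% of its speed; a pose out of reach is approached as far as the arm can. A call with a number of a shift or a turn outside -1 to 1 is refused whole. A call with a gripper value outside its range is refused whole. The fingers move at their own pace and stop on an object; "newtons" is the grip in N (left out, the last holds). Time passes only in rows, so rows that repeat a pose let the fingers close. It gives the time, the measured TCP pose, the force and the opening at its end, in the units of the state.
- ctrl.get_state(): the state, without advancing time (a new reading comes with each control period).
- ctrl.read_camera(name): name is "side" or "top"; returns the picture (384x512x3 uint8, blue, green, red); there is no depth.
- ctrl.calibration(name): a dict with "fx", "fy", "cx", "cy" (pixels), "k1" (the pictures are not rectified: a ray, as slopes to the right and down, at radius r is drawn at 1 + k1 r^2 times it, then the intrinsics apply), "camera_from_world" (4x4, takes a point from world to camera coordinates). Camera axes: x right, y down, z forward; pixel columns grow to the right and rows downward; lengths in m; the calibration is good to about 2 mm. A picture is of the moment at which its call begins. calibration takes no time and is no camera call.
- ctrl.sign_off(): hands the job in, once; it reports no verdict.
The state is a dict: "time": time; "qpos": joint angles; "dq": joint speeds; "joint_efforts": joint torques, N m; "eef_pos": TCP position; "tcp_rot": TCP orientation; "contact_force": force on the tool from outside, world axes, zero at the start; "wrist_torque": the same for the moment, N m; "opening": opening from 0.0 (shut) to 1.0 (fully open).
Only numpy, scipy, OpenCV 4.12 (cv2) and the standard library are available. Lean on these libraries where they do the work, as an engineer would, in place of code of your own. Each camera call takes 0.05 s, during which the arm holds its last target. There are 200 camera calls.

TASK

On the tile cutting board, push the free end of the aluminium fence round on its pin until the fence is hard against the red stop post, and keep it pressed there with about 10 N for a good second, at no time ramming it past 20 N. Then tip the yellow latch over and gently press it fully down behind the fence so that the fence is locked against the stop, let go, and leave the tiles, the bowl and the can where they are.

Things in the scene. Friction and masses are not known exactly. Their poses are not given: they have to be found in the camera images.
- board: Plywood cutting board lying on the table, fixed, 340 mm (its x) by 460 mm (its y), 18 mm thick. Origin: centre of its underside. Its x points roughly away from the robot.
- pin (a point): Top of the fixed steel pivot pin, 10 mm in diameter, standing 30 mm above the board's top; the fence swings on it.
- fence: Loose aluminium bar, about 0.45 kg, 26 mm wide, 20 tall, 320 long, flat on the board, its hole over the pin (about 1 mm play each way). Origin: hole centre, underside. x: along the bar to the free end, 300 mm off; y: to the side face nearest the robot, the one to push. It starts 0.2 to 0.6 rad short of the stop (free end nearer the robot) and stays where it is left.
- fence_end (a point): Middle of the free end of the fence, on its upper edge. Friction on the board takes up 0.5 to 1.5 N of a push there (polished, it slides easily), before and after it meets the stop.
- bracket: Blue steel bracket fixed on the board; carries stop post and latch. Origin: on the pin axis at the board's top (18 mm above the table). x: direction of the fence when home; y: level, to the robot's side; z up. Here the stop post's axis is at x 245, y -21 mm; the latch's hinge axis at x 330, z 12 mm, along y, between two cheeks 24 mm tall at x 318 to 342, y 8 to 33 mm.
- stop_top (a point): Centre of the top of the red stop post, which is rigid, 16 mm in diameter, 26 mm tall above the board. The fence is home when its far side face touches the post, that is with this point 21 mm from the bar's centre line.
- latch (a joint): Angle of the yellow flip-over latch, rad: 0 upright (starts at -0.15 to 0.2), growing as it tips towards the pin, pi/2 flat down at its end stop, lying along the fence's near side over its last 40 mm, 2.5 mm from it. A stiff hinge (0.06 N m) leaves it where it is let go. If the fence is not home the latch lands on it and cannot go down.
- latch_tab (a point): Middle of the outer face of the latch's tab, 57 mm from the hinge axis. The latch bar is 10 mm thick (bracket y 15.5 to 25.5), 14 mm deep, reaches 70 mm from the hinge. The tab, a plate 35 mm wide (bracket y 15.5 to 50.5), 6 mm thick, 44 to 70 mm from the hinge, is on the bar's side away from the pin, on top when down, its face then 25 mm above the board.
- tile_stack: Bystander: stack of three tiles, 100 x 100 x 36 mm. Origin: centre of the underside.
- bowl: Bystander: terracotta bowl, 110 mm across, 50 mm tall. Origin: centre of the underside.
- can: Bystander: can, 66 mm across, 150 mm tall. Origin: centre of the underside.
- tile: Bystander: blue-glazed tile 70 x 70 x 10 mm lying on the board's far part, clear of the fence's swing. Origin: centre of the underside.
- stop: The red stop post itself; origin at the centre of its foot, on the board's top.

How it is judged:
On the way, in this order (a step that is already met when the one before it is completed fails the run):
1. the fence is pressed against the stop post with 7 to 13 N for 0.8 s, the latch still up (contact force between fence and stop between 7 and 13 N and value of joint latch below 0.8 rad and y of stop_top in the frame of fence between -0.023 and -0.015 m and horizontal distance between fence and pin below 0.004 m and angle between fence's own z axis and vertical below 0.03 rad and z of fence in the frame of bracket below 0.003 m), for 0.8 s.
2. the latch is fully down with the fence home (value of joint latch above 1.5 rad and y of stop_top in the frame of fence between -0.023 and -0.015 m and horizontal distance between fence and pin below 0.004 m and angle between fence's own z axis and vertical below 0.03 rad and z of fence in the frame of bracket below 0.003 m), for 0.2 s.
At the end, for the whole second after the job is handed in: The fence lies flat on its pin with its far face within 2 mm of the stop post, the latch is flat down behind it (joint above 1.5 rad), and both are at rest (all of step 2 and linear speed of fence below 0.01 m/s and velocity of joint latch between -0.05 and 0.05 rad/s); the robot touches nothing.
It fails at once if the fence is rammed against the stop post with more than 20 N (contact force between fence and stop above 20 N).
It fails at once if the robot forces the latch or its bracket with more than 35 N (contact force between any of the arm, the fingers and bracket above 35 N).
It fails at once if a tile, the tile stack, the bowl or the can is moved more than 20 mm (distance of any of tile_stack, bowl, can, tile from where it was at the start of the episode above 0.02 m).
It also fails if it takes over 64 s, if anything falls off the work surface, if the arm or the gripper's body presses on something with over 40 N, if the wrist force passes 120 N, or if a joint passes its speed limit or range.

## Working session

There is one attempt and no reset: what is moved stays moved. The work goes in short steps, Python scripts to look and compute and a tool call to move; the robot and the scene stay as the last step left them, time stands still between calls to the robot, and variables do not carry over. Pictures are saved under pics/ and viewed, about 8 in all and at most 12, crops included, and the job is handed in when it is done.

Besides the shell and the picture viewer there is one more tool, called after "Request:" as name([rows], argument=value, ...), one row to a line, values as JSON. play_rows: Moves the arm, as the interface text tells. Its arguments: {"type":"object","properties":{"targets":{"type":"array"},"newtons":{"type":"number"}},"required":["targets"]}

```bash
mkdir -p pics; ls; python3 - <<'E'
from plant import ctrl
import cv2
for n in("top","side"):
    cv2.imwrite(f"pics/{n}0.png",cv2.resize(ctrl.read_camera(n),(800,600),interpolation=cv2.INTER_CUBIC))
    c=ctrl.calibration(n);print(n,c)
print(ctrl.get_state(),ctrl.finger_overhang)
E
```

```text
pics
top {'fx': 433.0714653792065, 'fy': 433.0714653792065, 'cx': 258.5505858408673, 'cy': 188.52501590524912, 'k1': -0.058432673428546765, 'camera_from_world': array([[-2.07216837e-02, -9.99758751e-01,  7.28361425e-03,
         4.94187446e-04],
       [-9.83286881e-01,  1.90611698e-02, -1.81062366e-01,
         6.05348483e-01],
       [ 1.80879851e-01, -1.09137994e-02, -9.83444644e-01,
         1.23916329e+00],
       [ 0.00000000e+00,  0.00000000e+00,  0.00000000e+00,
         1.00000000e+00]])}
side {'fx': 476.11109142705203, 'fy': 476.11109142705203, 'cx': 262.8758229486969, 'cy': 190.61797265003983, 'k1': -0.16858350787243856, 'camera_from_world': array([[-8.72746837e-01, -4.88170901e-01, -1.45938756e-03,
         5.40642882e-01],
       [-2.94818558e-01,  5.29451580e-01, -7.95464042e-01,
         2.34828099e-01],
       [ 3.89095073e-01, -6.93808472e-01, -6.05999033e-01,
         1.51916185e+00],
       [ 0.00000000e+00,  0.00000000e+00,  0.00000000e+00,
         1.00000000e+00]])}
{'time': 0.1, 'qpos': array([-1.41900810e+00,  2.87089601e-01,  1.57804696e+00,  6.27631401e-06,
        1.27858997e+00, -1.50025609e-01]), 'dq': array([ 0.00115492, -0.00304799, -0.00347592,  0.00120026, -0.00183367,
        0.00031362]), 'joint_efforts': array([ 6.99271186e-04, -4.07296550e+01, -2.93700886e+01, -1.32770328e-04,
        3.41823878e-03, -4.06222810e-06]), 'eef_pos': array([ 0.20057521, -0.64394057,  0.25506823]), 'tcp_rot': array([ 0.69907177,  0.1070565 , -0.69906885,  0.10554763]), 'contact_force': array([-0.20116463, -0.93687522,  0.17150864]), 'wrist_torque': array([0.02797089, 0.07322362, 0.00223922]), 'opening': 1.0021148696286444} 0.025
```

View pics/top0.png

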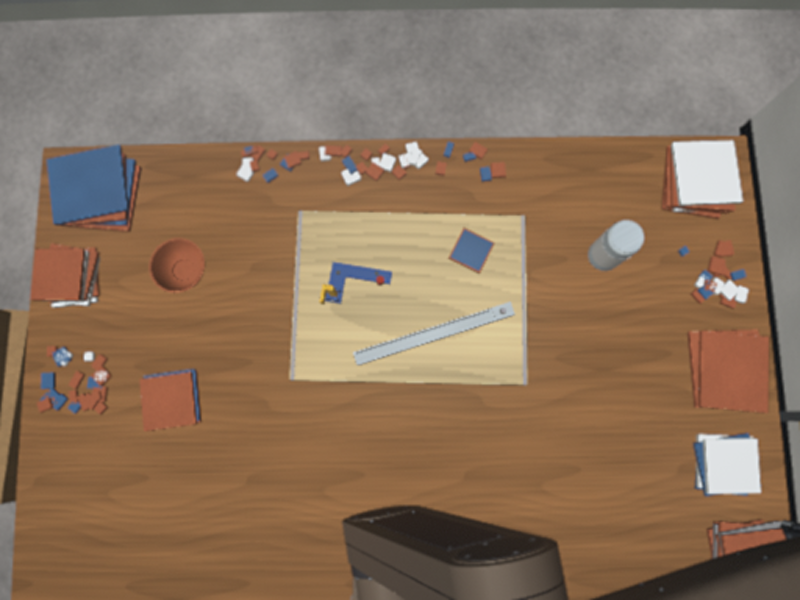

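View pics/side0.png

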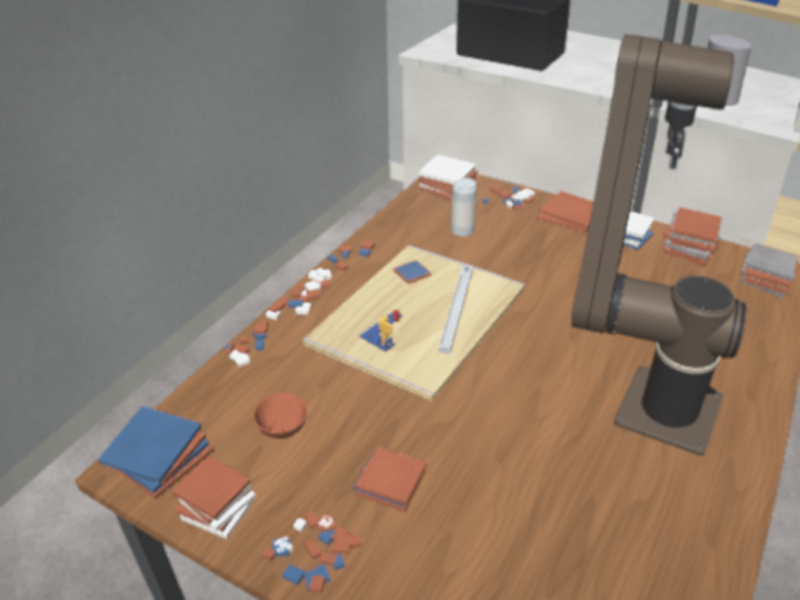

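The top view shows the pin at about (502,311), the fence's free end at (357,357), the red post at (380,280) and the yellow latch at (328,293). I'll enlarge both views.

```bash
cat > h.py <<'E'
from plant import ctrl
import numpy as np, cv2
def K(n):
    c=ctrl.calibration(n); return np.array([[c['fx'],0,c['cx']],[0,c['fy'],c['cy']],[0,0,1]]),np.array([c['k1'],0,0,0,0]),np.array(c['camera_from_world'])
def ray(n,uv):
    k,d,T=K(n); p=cv2.undistortPoints(np.array([[uv]],float),k,d)[0,0]
    R=T[:3,:3]; return -R.T@T[:3,3], R.T@np.array([p[0],p[1],1])
def onz(n,uv,z):
    o,v=ray(n,uv); return o+v*(z-o[2])/v[2]
def proj(n,P):
    k,d,T=K(n); return cv2.projectPoints(np.array(P,float).reshape(-1,3),cv2.Rodrigues(T[:3,:3])[0],T[:3,3],k,d)[0][:,0]
def tri(uvt,uvs):
    (o1,v1),(o2,v2)=ray("top",uvt),ray("side",uvs)
    s=np.linalg.lstsq(np.c_[v1,-v2],o2-o1,rcond=None)[0]; a,b=o1+s[0]*v1,o2+s[1]*v2
    return (a+b)/2,np.linalg.norm(a-b)
def crop(n,x0,y0,w,h,s,f):
    im=ctrl.read_camera(n); cv2.imwrite(f,cv2.resize(im[y0:y0+h,x0:x0+w],None,fx=s,fy=s,interpolation=cv2.INTER_CUBIC)); return im
E
python3 - <<'E'
from h import *
t=crop("top",185,130,155,120,5,"pics/t1.png"); s=crop("side",190,155,150,100,5,"pics/s1.png")
for n,im in(("top",t),("side",s)):
    hsv=cv2.cvtColor(im,cv2.COLOR_BGR2HSV); 
    box=np.zeros(im.shape[:2],bool); 
    if n=="top": box[150:200,195:255]=1
    else: box[190:230,225:262]=1
    y=box&(hsv[...,0]>17)&(hsv[...,0]<32)&(hsv[...,1]>170)
    r=box&((hsv[...,0]<8)|(hsv[...,0]>172))&(hsv[...,1]>130)
    for nm,m in(("yellow",y),("red",r)):
        yy,xx=np.nonzero(m); print(n,nm,len(xx),xx.mean(),yy.mean(),xx.min(),xx.max(),yy.min(),yy.max())
k=1.5625
for nm,uv,z in(("pin",(502,311),.048),("end",(357,357),.038),("stop",(380,279),.044)): print(nm,onz("top",np.array(uv)/k,z))
E
```

```text
top yellow 23 208.34782608695653 185.6086956521739 206 212 183 192
top red 15 242.6 178.93333333333334 241 244 177 181<stdin>:11: RuntimeWarning: Mean of empty slice.
  ret = ret.dtype.type(ret / rcount)
Traceback (most recent call last):
ValueError: zero-size array to reduction operation minimum which has no identity
```

View pics/t1.png

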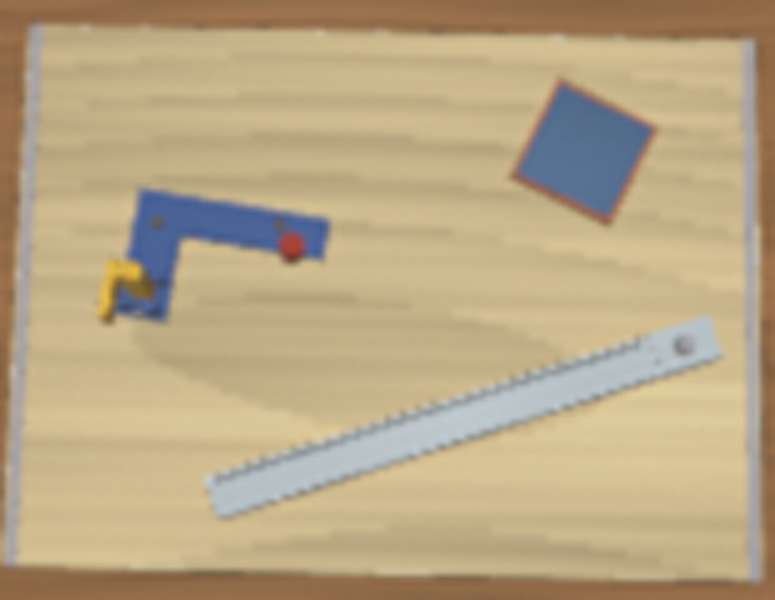

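View pics/s1.png

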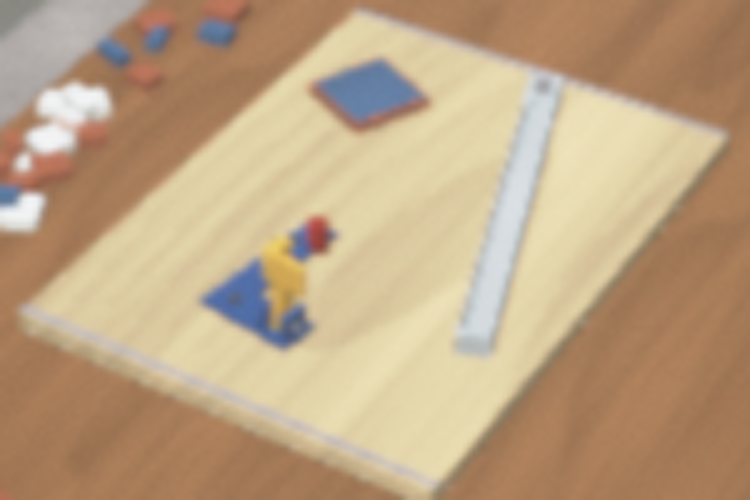

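```bash
cat >> h.py <<'E'
from scipy.spatial.transform import Rotation as Rn
f=lambda x0,y0,c,s=5:(x0+(c[0]+.5)/s-.5,y0+(c[1]+.5)/s-.5)
E
python3 - <<'E'
from h import *
T=lambda c:f(185,130,c); S=lambda c:f(190,155,c)
P,e=tri(T((683,345)),S((543,86))); print("pin",P,e,onz("top",T((683,345)),.048),onz("side",S((543,86)),.048))
Q,e=tri(T((292,244)),S((318,222))); print("stop",Q,e,onz("top",T((292,244)),.044),onz("side",S((318,222)),.044))
for n,c in(("board tl",(36,27)),("bl",(10,566)),("tr",(748,40)),("br",(755,578))): print(n,onz("top",T(c),.018))
for n,c in(("endnear",(225,518)),("endfar",(208,478))): print(n,onz("top",T(c),.038))
P=onz("top",T((683,345)),.048);Q=onz("top",T((292,244)),.044)
d=Q-P; print("dist",np.hypot(*d[:2]))
a=np.arctan2(d[1],d[0])+np.arctan2(21,245); # bracket x dir
print("bracket yaw",a)
R=Rn.from_euler('z',a).as_matrix(); B=P.copy();B[2]=.018
for th in(-.15,0,.2):
    hinge=np.array([.330,0,.012]); u=np.array([-np.sin(th),0,np.cos(th)]); w=np.array([np.cos(th),0,np.sin(th)])
    pts=[B+R@(hinge+u*l+w*k+np.array([0,y,0])) for y,l,k in((.0155,.07,.013),(.0505,.07,.013),(.0505,.044,.013),(.0155,.044,.013))]
    print(th,((proj("top",pts)+.5-[185,130])*5-.5).round(),((proj("side",pts)+.5-[190,155])*5-.5).round())
for nm,p in(("hinge",(.33,.0205,.012)),("push",(.23,.013,.01)),("tab up",(.33,.033,.057)),):print(nm,B+R@p)
s=ctrl.get_state(); print(Rn.from_quat(s['tcp_rot']).as_matrix().round(3))
E
```

```text
pin [ 0.57322352 -0.19993947  0.04196878] 0.00015822820037359814 [ 0.57220117 -0.19901655  0.048     ] [ 0.56977572 -0.19203891  0.048     ]
stop [0.63975002 0.03475234 0.0431509 ] 0.0003909935943990468 [0.63938628 0.03465982 0.044     ] [0.63940342 0.03570406 0.044     ]
board tl [0.78766332 0.19473216 0.018     ]
bl [0.45016103 0.2079831  0.018     ]
tr [ 0.7709013  -0.25424101  0.018     ]
br [ 0.43379677 -0.2408306   0.018     ]
endnear [0.4750065  0.07704936 0.038     ]
endfar [0.49904614 0.0869693  0.038     ]
dist 0.24314292513193972
bracket yaw 1.3763393065358767
-0.15 [[ 90. 253.]
 [ 78. 311.]
 [ 90. 320.]
 [102. 263.]] [[249. 259.]
 [288. 280.]
 [293. 307.]
 [254. 285.]]
0 [[107. 255.]
 [ 95. 314.]
 [100. 321.]
 [112. 264.]] [[259. 248.]
 [298. 270.]
 [299. 299.]
 [261. 278.]]
0.2 [[131. 259.]
 [119. 318.]
 [115. 323.]
 [126. 266.]] [[274. 237.]
 [312. 258.]
 [308. 291.]
 [269. 270.]]
hinge [0.6158547  0.12872515 0.03      ]
push [0.60388996 0.02916062 0.028     ]
tab up [0.60359029 0.13114057 0.075     ]
[[-0.     0.297 -0.955]
 [ 0.002 -0.955 -0.297]
 [-1.    -0.002 -0.   ]]
```

The side view has the latch near upright, about 0.05 rad, and its tab at about (285,270). The tile is well clear. The bracket yaw comes out at about 1.376 rad and the fence at about 1.86 rad. I'm moving to a hover behind the fence.

Request:
play_rows([
  {"delta_pos": [0.25,0.4,0],"delta_rot": [0,0,0],"claw": 0},
  {"delta_pos": [0.25,0.4,0],"delta_rot": [0,0,0],"claw": 0},
  {"delta_pos": [0.25,0.4,0],"delta_rot": [0,0,0],"claw": 0},
  {"delta_pos": [0.25,0.4,0],"delta_rot": [0,0,0],"claw": 0},
  {"delta_pos": [0.25,0.4,0],"delta_rot": [0,0,0],"claw": 0},
  {"delta_pos": [0.25,0.4,0],"delta_rot": [0,0,0],"claw": 0},
  {"delta_pos": [0.25,0.4,0],"delta_rot": [0,0,0],"claw": 0},
  {"delta_pos": [0.25,0.4,0],"delta_rot": [0,0,0],"claw": 0},
  {"delta_pos": [0.25,0.4,0],"delta_rot": [0,0,0],"claw": 0},
  {"delta_pos": [0.25,0.4,0],"delta_rot": [0,0,0],"claw": 0},
  {"delta_pos": [0.25,0.4,0],"delta_rot": [0,0,0],"claw": 0},
  {"delta_pos": [0.262,0.655,-0.05],"delta_rot": [0,0,0],"claw": 0},
  {"delta_pos": [0.262,0.655,-0.05],"delta_rot": [0,0,0],"claw": 0},
  {"delta_pos": [0.262,0.655,-0.05],"delta_rot": [0,0,0],"claw": 0},
  {"delta_pos": [0.262,0.655,-0.05],"delta_rot": [0,0,0],"claw": 0},
  {"delta_pos": [0.262,0.655,-0.05],"delta_rot": [0,0,0],"claw": 0},
  {"delta_pos": [0.262,0.655,-0.05],"delta_rot": [0,0,0],"claw": 0},
  {"delta_pos": [0.262,0.655,-0.05],"delta_rot": [0,0,0],"claw": 0},
  {"delta_pos": [0.262,0.655,-0.05],"delta_rot": [0,0,0],"claw": 0},
  {"delta_pos": [0.262,0.655,-0.05],"delta_rot": [0,0,0],"claw": 0},
])

```text
time: 1.87
eef_pos: [0.4622, 0.012, 0.205]
tcp_rot: [-0.699, -0.108, 0.699, -0.107]
contact_force: [-0.2, -0.4, 0.7]
opening: -0.001
```

Request:
play_rows([
  {"delta_pos": [0,0,-0.04],"delta_rot": [0,0,0],"claw": 0},
  {"delta_pos": [0,0,-0.08],"delta_rot": [0,0,0],"claw": 0},
  {"delta_pos": [0,0,-0.11],"delta_rot": [0,0,0],"claw": 0},
  {"delta_pos": [0,0,-0.13],"delta_rot": [0,0,0],"claw": 0},
  {"delta_pos": [0,0,-0.14],"delta_rot": [0,0,0],"claw": 0},
  {"delta_pos": [0,0,-0.148],"delta_rot": [0,0,0],"claw": 0},
  {"delta_pos": [0,0,-0.153],"delta_rot": [0,0,0],"claw": 0},
  {"delta_pos": [0,0,-0.153],"delta_rot": [0,0,0],"claw": 0},
  {"delta_pos": [0,0,-0.153],"delta_rot": [0,0,0],"claw": 0},
])

```text
time: 2.62
eef_pos: [0.4633, 0.0115, 0.0532]
tcp_rot: [0.699, 0.107, -0.698, 0.107]
contact_force: [0.5, -0.1, -0.1]
opening: -0.003
```

```bash
python3 - <<'E'
from h import *
t=crop("top",185,130,155,120,4,"pics/t2.png"); s=crop("side",230,120,110,130,4,"pics/s2.png")
a=cv2.imread("pics/t2.png");b=cv2.imread("pics/s2.png")
c=np.zeros((520,620+0,3),np.uint8)
b=cv2.resize(b,(400,473));
im=np.zeros((600,800,3),np.uint8); im[:480,:620]=a
cv2.imwrite("pics/s2.png",cv2.resize(cv2.imread("pics/s2.png"),(440,520)))
st=ctrl.get_state();print(st['eef_pos'],st['contact_force'])
E
```

```text
[0.46338255 0.01172508 0.05339442] [-0.02569396 -0.3238925  -0.02045523]
```

View pics/s2.png

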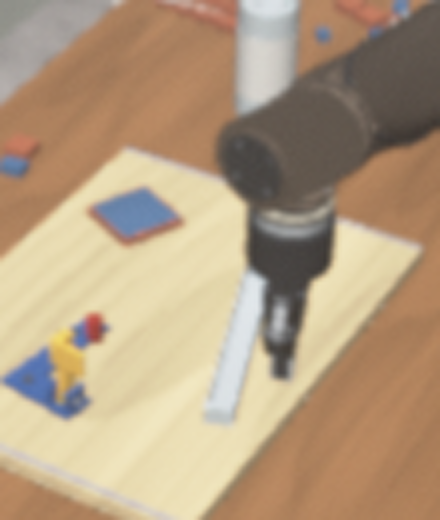

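The side view shows the closed fingers on the near side of the fence, clear of it, at about (282,372). Starting the push.

Request:
play_rows([
  {"delta_pos": [0.006,0.001,0],"delta_rot": [0,0,0],"claw": 0},
  {"delta_pos": [0.012,0.002,0],"delta_rot": [0,0,0],"claw": 0},
  {"delta_pos": [0.018,0.003,0],"delta_rot": [0,0,0],"claw": 0},
  {"delta_pos": [0.024,0.004,0],"delta_rot": [0,0,-0.01],"claw": 0},
  {"delta_pos": [0.03,0.005,0],"delta_rot": [0,0,-0.02],"claw": 0},
  {"delta_pos": [0.036,0.006,0],"delta_rot": [0,0,-0.03],"claw": 0},
  {"delta_pos": [0.042,0.007,0],"delta_rot": [0,0,-0.04],"claw": 0},
  {"delta_pos": [0.048,0.008,0],"delta_rot": [0,0,-0.05],"claw": 0},
  {"delta_pos": [0.054,0.009,0],"delta_rot": [0,0,-0.06],"claw": 0},
  {"delta_pos": [0.06,0.01,0],"delta_rot": [0,0,-0.07],"claw": 0},
  {"delta_pos": [0.066,0.011,0],"delta_rot": [0,0,-0.08],"claw": 0},
  {"delta_pos": [0.072,0.012,0],"delta_rot": [0,0,-0.09],"claw": 0},
  {"delta_pos": [0.078,0.013,0],"delta_rot": [0,0,-0.1],"claw": 0},
  {"delta_pos": [0.084,0.014,0],"delta_rot": [0,0,-0.11],"claw": 0},
  {"delta_pos": [0.09,0.015,0],"delta_rot": [0,0,-0.12],"claw": 0},
  {"delta_pos": [0.096,0.016,0],"delta_rot": [0,0,-0.13],"claw": 0},
  {"delta_pos": [0.1,0.017,0],"delta_rot": [0,0,-0.135],"claw": 0},
  {"delta_pos": [0.104,0.017,0],"delta_rot": [0,0,-0.14],"claw": 0},
  {"delta_pos": [0.106,0.017,0],"delta_rot": [0,0,-0.14],"claw": 0},
  {"delta_pos": [0.106,0.017,0],"delta_rot": [0,0,-0.14],"claw": 0},
])

```text
time: 4.38
eef_pos: [0.57, 0.0288, 0.0534]
tcp_rot: [0.706, -0.047, -0.705, -0.048]
contact_force: [-0.2, 0.4, 0.0]
opening: 0.002
```

```bash
python3 - <<'E'
from h import *
crop("top",185,130,155,120,5,"pics/t3.png")
st=ctrl.get_state();print(st['eef_pos'],st['contact_force'])
E
```

```text
[0.56985407 0.028733   0.05349163] [-0.2677048   0.34473896 -0.69480439]
```

View pics/t3.png

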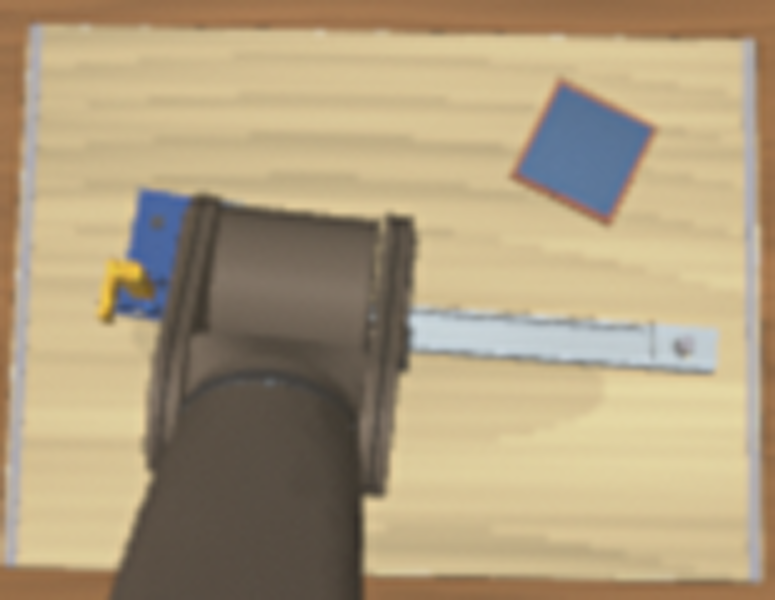

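The picture shows the fence running from the pin at (683,345) to (410,330), so it still has about 20 mm of travel left. Approaching slowly.

Request:
play_rows([
  {"delta_pos": [0.002,0,0],"delta_rot": [0,0,-0.003],"claw": 0},
  {"delta_pos": [0.004,-0.001,0],"delta_rot": [0,0,-0.006],"claw": 0},
  {"delta_pos": [0.006,-0.001,0],"delta_rot": [0,0,-0.009],"claw": 0},
  {"delta_pos": [0.008,-0.0016,0],"delta_rot": [0,0,-0.012],"claw": 0},
  {"delta_pos": [0.01,-0.002,0],"delta_rot": [0,0,-0.015],"claw": 0},
  {"delta_pos": [0.012,-0.0024,0],"delta_rot": [0,0,-0.018],"claw": 0},
  {"delta_pos": [0.014,-0.0028,0],"delta_rot": [0,0,-0.018],"claw": 0},
  {"delta_pos": [0.014,-0.0028,0],"delta_rot": [0,0,-0.018],"claw": 0},
])

```text
time: 5.1
eef_pos: [0.5844, 0.0257, 0.0536]
tcp_rot: [0.705, -0.068, -0.703, -0.067]
contact_force: [-0.2, 0.4, 0.4]
opening: -0.002
```

Request:
play_rows([
  {"delta_pos": [0.0005,-0.0001,0],"delta_rot": [0,0,0],"claw": 0},
  {"delta_pos": [0.001,-0.0002,0],"delta_rot": [0,0,0],"claw": 0},
  {"delta_pos": [0.0015,-0.0003,0],"delta_rot": [0,0,0],"claw": 0},
  {"delta_pos": [0.002,-0.0004,0],"delta_rot": [0,0,0],"claw": 0},
  {"delta_pos": [0.0025,-0.0005,0],"delta_rot": [0,0,0],"claw": 0},
  {"delta_pos": [0.003,-0.0006,0],"delta_rot": [0,0,0],"claw": 0},
  {"delta_pos": [0.003,-0.0006,0],"delta_rot": [0,0,0],"claw": 0},
])

```text
time: 5.68
eef_pos: [0.5875, 0.0251, 0.0536]
tcp_rot: [0.705, -0.068, -0.703, -0.067]
contact_force: [-0.8, 1.2, 0.8]
opening: -0.003
```

Request:
play_rows([
  {"delta_pos": [0.0005,-0.0001,0],"delta_rot": [0,0,0],"claw": 0},
  {"delta_pos": [0.001,-0.0002,0],"delta_rot": [0,0,0],"claw": 0},
  {"delta_pos": [0.0015,-0.0003,0],"delta_rot": [0,0,0],"claw": 0},
  {"delta_pos": [0.0015,-0.0003,0],"delta_rot": [0,0,0],"claw": 0},
])

```text
time: 6.02
eef_pos: [0.5892, 0.0247, 0.0536]
tcp_rot: [0.705, -0.068, -0.702, -0.067]
contact_force: [-0.3, 0.7, 1.1]
opening: -0.002
```

Request:
play_rows([
  {"delta_pos": [0.0005,-0.0001,0],"delta_rot": [0,0,0],"claw": 0},
  {"delta_pos": [0.001,-0.0002,0],"delta_rot": [0,0,0],"claw": 0},
  {"delta_pos": [0.001,-0.0002,0],"delta_rot": [0,0,0],"claw": 0},
])

```text
time: 6.27
eef_pos: [0.5903, 0.0245, 0.0536]
tcp_rot: [0.705, -0.068, -0.702, -0.067]
contact_force: [-1.3, 1.0, -1.3]
opening: -0.003
```

Request:
play_rows([
  {"delta_pos": [0.0005,-0.0001,0],"delta_rot": [0,0,0],"claw": 0},
  {"delta_pos": [0.001,-0.0002,0],"delta_rot": [0,0,0],"claw": 0},
  {"delta_pos": [0.001,-0.0002,0],"delta_rot": [0,0,0],"claw": 0},
])

```text
time: 6.52
eef_pos: [0.5912, 0.0243, 0.0536]
tcp_rot: [0.705, -0.068, -0.703, -0.067]
contact_force: [-1.8, 1.3, 0.6]
opening: 0.001
```

Request:
play_rows([
  {"delta_pos": [0.0005,-0.0001,0],"delta_rot": [0,0,0],"claw": 0},
  {"delta_pos": [0.001,-0.0002,0],"delta_rot": [0,0,0],"claw": 0},
  {"delta_pos": [0.001,-0.0002,0],"delta_rot": [0,0,0],"claw": 0},
])

```text
time: 6.77
eef_pos: [0.5913, 0.0243, 0.0533]
tcp_rot: [0.704, -0.068, -0.704, -0.067]
contact_force: [-5.9, 2.0, 1.6]
opening: -0.004
```

Request:
play_rows([
  {"delta_pos": [0.0005,-0.0001,0],"delta_rot": [0,0,0],"claw": 0},
  {"delta_pos": [0.001,-0.0002,0],"delta_rot": [0,0,0],"claw": 0},
  {"delta_pos": [0.001,-0.0002,0],"delta_rot": [0,0,0],"claw": 0},
])

```text
time: 7.02
eef_pos: [0.5914, 0.0243, 0.053]
tcp_rot: [-0.703, 0.068, 0.705, 0.067]
contact_force: [-5.3, 1.3, 2.2]
opening: -0.001
```

Request:
play_rows([
  {"delta_pos": [0.001,-0.0002,0.0003],"delta_rot": [0,0,0],"claw": 0},
  {"delta_pos": [0.0013,-0.0003,0.0003],"delta_rot": [0,0,0],"claw": 0},
  {"delta_pos": [0.0016,-0.0003,0.0003],"delta_rot": [0,0,0],"claw": 0},
  {"delta_pos": [0.0018,-0.0004,0.0003],"delta_rot": [0,0,0],"claw": 0},
  {"delta_pos": [0.0018,-0.0004,0.0003],"delta_rot": [0,0,0],"claw": 0},
  {"delta_pos": [0.0018,-0.0004,0.0003],"delta_rot": [0,0,0],"claw": 0},
])

```text
time: 7.52
eef_pos: [0.5915, 0.0242, 0.0527]
tcp_rot: [-0.701, 0.067, 0.706, 0.067]
contact_force: [-7.7, 2.2, 3.8]
opening: -0.003
```

```bash
python3 - <<'E'
from h import *
L=[]
for i in range(6):
    ctrl.read_camera("top"); s=ctrl.get_state(); L.append(s['contact_force']); print(s['time'],s['contact_force'].round(2),s['contact_force'][:2]@[-.981,.193],s['eef_pos'].round(4))
E
```

```text
7.5667 [-7.86  1.04  3.03] 7.914619695147197 [0.5915 0.0242 0.0527]
7.6167 [-7.22  2.07  2.61] 7.480265192724498 [0.5915 0.0242 0.0527]
7.6667 [-7.2   2.18  3.46] 7.4896899644828885 [0.5915 0.0242 0.0527]
7.7167 [-6.84  1.43  4.16] 6.986611471810986 [0.5915 0.0242 0.0527]
7.7667 [-7.4   1.83  4.67] 7.61440882831623 [0.5915 0.0242 0.0528]
7.8167 [-6.19  1.35  4.7 ] 6.335859728554891 [0.5915 0.0242 0.0527]
```

Request:
play_rows([
  {"delta_pos": [0.0018,-0.0004,0],"delta_rot": [0,0,0],"claw": 0},
  {"delta_pos": [0.0021,-0.0004,0],"delta_rot": [0,0,0],"claw": 0},
  {"delta_pos": [0.0024,-0.0005,0],"delta_rot": [0,0,0],"claw": 0},
  {"delta_pos": [0.0027,-0.0005,0],"delta_rot": [0,0,0],"claw": 0},
  {"delta_pos": [0.0027,-0.0005,0],"delta_rot": [0,0,0],"claw": 0},
  {"delta_pos": [0.0027,-0.0005,0],"delta_rot": [0,0,0],"claw": 0},
])

```text
time: 8.32
eef_pos: [0.5917, 0.0242, 0.0519]
tcp_rot: [-0.699, 0.067, 0.709, 0.067]
contact_force: [-8.5, 1.9, 3.6]
opening: 0.003
```

```bash
python3 - <<'E'
from h import *
for i in range(8):
    ctrl.read_camera("top"); s=ctrl.get_state(); print(s['time'],s['contact_force'].round(2),s['contact_force'][:2]@[-.981,.193],s['eef_pos'].round(4))
print(Rn.from_quat(s['tcp_rot']).as_matrix()[:,0].round(3))
E
```

```text
8.3667 [-8.45  0.77  5.08] 8.43303646653087 [0.5917 0.0242 0.0519]
8.4167 [-9.14  1.39  4.18] 9.236059475517678 [0.5917 0.0242 0.0519]
8.4667 [-10.08   1.82   4.71] 10.242228070219014 [0.5917 0.0242 0.0519]
8.5167 [-8.58  1.4   4.6 ] 8.687353738844042 [0.5917 0.0242 0.0519]
8.5667 [-9.16  2.22  3.99] 9.41871587619972 [0.5917 0.0242 0.0519]
8.6167 [-8.56  1.97  4.12] 8.777729021003513 [0.5917 0.0242 0.0519]
8.6667 [-9.22  1.85  4.71] 9.403311472863313 [0.5917 0.0242 0.0519]
8.7167 [-8.93  1.7   4.89] 9.087132276416693 [0.5917 0.0242 0.0519]
[-0.014  0.002 -1.   ]
```

Request:
play_rows([
  {"delta_pos": [0.0027,-0.0005,0],"delta_rot": [0,0,0],"claw": 0},
  {"delta_pos": [0.003,-0.0006,0],"delta_rot": [0,0,0],"claw": 0},
  {"delta_pos": [0.0033,-0.0007,0],"delta_rot": [0,0,0],"claw": 0},
  {"delta_pos": [0.0036,-0.0007,0],"delta_rot": [0,0,0],"claw": 0},
  {"delta_pos": [0.0036,-0.0007,0],"delta_rot": [0,0,0],"claw": 0},
  {"delta_pos": [0.0036,-0.0007,0],"delta_rot": [0,0,0],"claw": 0},
])

```text
time: 9.22
eef_pos: [0.5919, 0.0242, 0.0508]
tcp_rot: [-0.695, 0.067, 0.712, 0.067]
contact_force: [-11.4, 2.8, 5.6]
opening: -0.001
```

```bash
python3 - <<'E'
from h import *
for i in range(24):
    ctrl.read_camera("top"); s=ctrl.get_state(); print(round(s['time'],2),s['contact_force'].round(1),round(s['contact_force'][:2]@[-.981,.193],2),s['eef_pos'].round(4))
print(Rn.from_quat(s['tcp_rot']).as_matrix()[:,0].round(3))
E
```

```text
9.27 [-11.3   1.8   5.7] 11.46 [0.5919 0.0242 0.0509]
9.32 [-11.2   1.6   6. ] 11.33 [0.5919 0.0242 0.0508]
9.37 [-12.    1.3   5.9] 12.0 [0.5918 0.0242 0.0508]
9.42 [-10.5   1.3   5.1] 10.58 [0.5919 0.0242 0.0508]
9.47 [-11.2   2.1   5.6] 11.36 [0.5919 0.0242 0.0509]
9.52 [-11.    2.7   5.7] 11.3 [0.5919 0.0242 0.0508]
9.57 [-11.5   1.5   5.5] 11.59 [0.5919 0.0242 0.0509]
9.62 [-11.5   2.1   5. ] 11.71 [0.5919 0.0242 0.0508]
9.67 [-10.8   1.6   4.7] 10.9 [0.5919 0.0242 0.0508]
9.72 [-10.6   1.5   5.6] 10.67 [0.5919 0.0242 0.0508]
9.77 [-11.3   2.4   5.7] 11.55 [0.5919 0.0242 0.0508]
9.82 [-11.9   1.9   5.9] 12.08 [0.5919 0.0242 0.0508]
9.87 [-10.7   2.6   6.1] 10.94 [0.5919 0.0242 0.0508]
9.92 [-11.1   2.5   5.1] 11.37 [0.5919 0.0242 0.0508]
9.97 [-10.9   3.    5.2] 11.26 [0.5919 0.0242 0.0508]
10.02 [-10.9   1.7   6. ] 11.01 [0.5919 0.0242 0.0509]
10.07 [-10.9   2.1   5.7] 11.1 [0.5919 0.0242 0.0508]
10.12 [-10.5   2.5   5.2] 10.74 [0.5919 0.0242 0.0508]
10.17 [-10.7   2.3   5.5] 10.95 [0.5918 0.0242 0.0508]
10.22 [-10.5   2.2   5.9] 10.74 [0.5919 0.0242 0.0508]
10.27 [-10.4   2.8   5.4] 10.79 [0.5919 0.0242 0.0509]
10.32 [-10.3   1.7   6.5] 10.44 [0.5919 0.0242 0.0508]
10.37 [-11.3   2.    6.1] 11.42 [0.5919 0.0242 0.0508]
10.42 [-10.6   3.3   5.8] 11.05 [0.5919 0.0242 0.0508]
[-0.024  0.003 -1.   ]
```

Request:
play_rows([
  {"delta_pos": [0.0036,-0.0007,0.0004],"delta_rot": [0,0,0],"claw": 0},
  {"delta_pos": [0.0036,-0.0007,0.0008],"delta_rot": [0,0,0],"claw": 0},
  {"delta_pos": [0.0036,-0.0007,0.0012],"delta_rot": [0,0,0],"claw": 0},
  {"delta_pos": [0.0036,-0.0007,0.0016],"delta_rot": [0,0,0],"claw": 0},
  {"delta_pos": [0.0036,-0.0007,0.0016],"delta_rot": [0,0,0],"claw": 0},
])

```text
time: 10.83
eef_pos: [0.592, 0.0242, 0.0504]
tcp_rot: [-0.692, 0.067, 0.716, 0.067]
contact_force: [-8.9, 1.2, 0.7]
opening: 0.001
```

```bash
cat > hold.py <<'E'
from h import *
import sys
L=[]
for i in range(int(sys.argv[1])):
    ctrl.read_camera("top"); s=ctrl.get_state(); L.append(s['contact_force'])
L=np.array(L);p=L[:,:2]@[-.981,.193]
print(s['time'],L.mean(0).round(2),p.mean(),p.min(),p.max(),p.std(),s['eef_pos'].round(4),Rn.from_quat(s['tcp_rot']).as_matrix()[:,0].round(3))
E
python3 hold.py 8
```

```text
11.2333 [-8.67  2.01  0.36] 8.891124502531863 8.173090839698252 9.668199234299967 0.44612627743168426 [0.592  0.0242 0.0504] [-0.034  0.004 -0.999]
```

Request:
play_rows([
  {"delta_pos": [0.0036,-0.0007,0.0016],"delta_rot": [0,0,0],"claw": 0},
  {"delta_pos": [0.0039,-0.0008,0.0017],"delta_rot": [0,0,0],"claw": 0},
  {"delta_pos": [0.0042,-0.0008,0.0018],"delta_rot": [0,0,0],"claw": 0},
  {"delta_pos": [0.0046,-0.0009,0.002],"delta_rot": [0,0,0],"claw": 0},
  {"delta_pos": [0.0046,-0.0009,0.002],"delta_rot": [0,0,0],"claw": 0},
])

```text
time: 11.65
eef_pos: [0.5922, 0.0242, 0.0504]
tcp_rot: [-0.687, 0.066, 0.72, 0.068]
contact_force: [-11.9, 1.4, 2.9]
opening: 0.001
```

```bash
python3 hold.py 24
```

```text
12.85 [-11.33   2.3    2.99] 11.557290724835056 10.90837244973569 12.185707420639567 0.35371475670999525 [0.5922 0.0242 0.0504] [-0.046  0.006 -0.999]
```

Request:
play_rows([
  {"delta_pos": [0.0046,-0.0009,0.0022],"delta_rot": [0,0,0],"claw": 0},
  {"delta_pos": [0.0048,-0.001,0.0026],"delta_rot": [0,0,0],"claw": 0},
  {"delta_pos": [0.005,-0.001,0.003],"delta_rot": [0,0,0],"claw": 0},
  {"delta_pos": [0.0053,-0.0011,0.0032],"delta_rot": [0,0,0],"claw": 0},
  {"delta_pos": [0.0056,-0.0011,0.0033],"delta_rot": [0,0,0],"claw": 0},
  {"delta_pos": [0.0056,-0.0011,0.0033],"delta_rot": [0,0,0],"claw": 0},
])

```text
time: 13.35
eef_pos: [0.5925, 0.0241, 0.0507]
tcp_rot: [-0.682, 0.066, 0.725, 0.068]
contact_force: [-11.5, 2.0, 1.8]
opening: 0.001
```

```bash
python3 hold.py 24
```

```text
14.55 [-11.6    2.3    0.77] 11.822207632206876 11.124181430121276 12.629884575944883 0.3778306179485874 [0.5925 0.0241 0.0507] [-0.06   0.008 -0.998]
```

Final hold: about 11.8 N push with almost no vertical load, for more than 1.2 s. Backing off and moving behind the latch.

Request:
play_rows([
  {"delta_pos": [-0.002,0.0004,0.002],"delta_rot": [0,0,0],"claw": 0},
  {"delta_pos": [-0.005,0.001,0.002],"delta_rot": [0,0,0],"claw": 0},
  {"delta_pos": [-0.012,0.002,0.002],"delta_rot": [0,0,0],"claw": 0},
  {"delta_pos": [-0.025,0.005,0.002],"delta_rot": [0,0,0],"claw": 0},
  {"delta_pos": [-0.025,0.005,0.03],"delta_rot": [-0.0025,-0.019,0],"claw": 0},
  {"delta_pos": [-0.025,0.005,0.07],"delta_rot": [-0.0025,-0.019,0],"claw": 0},
  {"delta_pos": [-0.025,0.005,0.11],"delta_rot": [-0.0025,-0.019,0],"claw": 0},
  {"delta_pos": [-0.025,0.005,0.13],"delta_rot": [-0.0025,-0.019,0],"claw": 0},
  {"delta_pos": [-0.01,0.045,0.13],"delta_rot": [-0.0025,-0.019,0],"claw": 0},
  {"delta_pos": [0.0,0.084,0.13],"delta_rot": [-0.0025,-0.019,0],"claw": 0},
  {"delta_pos": [0.01,0.12,0.13],"delta_rot": [-0.0025,-0.019,0],"claw": 0},
  {"delta_pos": [0.017,0.144,0.13],"delta_rot": [-0.0025,-0.019,0],"claw": 0},
  {"delta_pos": [0.017,0.144,0.13],"delta_rot": [-0.0025,-0.019,0],"claw": 0},
  {"delta_pos": [0.017,0.144,0.13],"delta_rot": [-0.0025,-0.019,0],"claw": 0},
  {"delta_pos": [0.017,0.144,0.13],"delta_rot": [-0.0025,-0.019,0],"claw": 0},
])

```text
time: 15.8
eef_pos: [0.6098, 0.1677, 0.1811]
tcp_rot: [0.704, -0.067, -0.704, -0.067]
contact_force: [-0.3, 0.1, 0.7]
opening: -0.001
```

```bash
python3 - <<'E'
from h import *
a=ctrl.read_camera("top")[130:250,185:340]; b=ctrl.read_camera("side")[120:240,190:320]
im=cv2.hconcat([cv2.resize(x,None,fx=2.8,fy=2.8,interpolation=cv2.INTER_CUBIC) for x in(a,b)]); print(im.shape); cv2.imwrite("pics/m4.png",im)
s=ctrl.get_state();print(s['eef_pos'],Rn.from_quat(s['tcp_rot']).as_matrix().round(3))
E
```

```text
(336, 798, 3)
[0.60957984 0.16695406 0.18093153] [[-0.    -0.189 -0.982]
 [ 0.    -0.982  0.189]
 [-1.     0.     0.   ]]
```

View pics/m4.png

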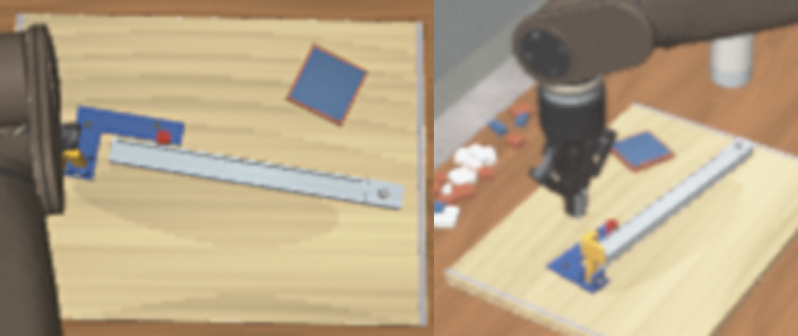

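The fence lies against the red stop at (163,137) and the latch is still up at (72,157). The fingers are behind and above the tab. Descending, then tipping the latch.

Request:
play_rows([
  {"delta_pos": [0,0,-0.035],"delta_rot": [0,0,0],"claw": 0},
  {"delta_pos": [0,0,-0.06],"delta_rot": [0,0,0],"claw": 0},
  {"delta_pos": [0,0,-0.069],"delta_rot": [0,0,0],"claw": 0},
  {"delta_pos": [0,0,-0.069],"delta_rot": [0,0,0],"claw": 0},
  {"delta_pos": [-0.001,-0.006,-0.069],"delta_rot": [0,0,0],"claw": 0},
  {"delta_pos": [-0.002,-0.012,-0.069],"delta_rot": [0,0,0],"claw": 0},
  {"delta_pos": [-0.003,-0.017,-0.069],"delta_rot": [0,0,0],"claw": 0},
  {"delta_pos": [-0.004,-0.021,-0.068],"delta_rot": [0,0,0],"claw": 0},
  {"delta_pos": [-0.005,-0.025,-0.068],"delta_rot": [0,0,0],"claw": 0},
  {"delta_pos": [-0.005,-0.025,-0.068],"delta_rot": [0,0,0],"claw": 0},
])

```text
time: 16.73
eef_pos: [0.6052, 0.1411, 0.1142]
tcp_rot: [0.705, -0.068, -0.703, -0.068]
contact_force: [0.3, 0.1, -0.1]
opening: -0.001
```

```bash
python3 - <<'E'
from h import *
b=crop("side",220,150,80,70,8,"pics/s5.png")
s=ctrl.get_state();print(s['eef_pos'],s['contact_force'])
E
```

```text
[0.60480838 0.14133962 0.11363318] [-0.6918095   0.14118883  0.7578926 ]
```

View pics/s5.png

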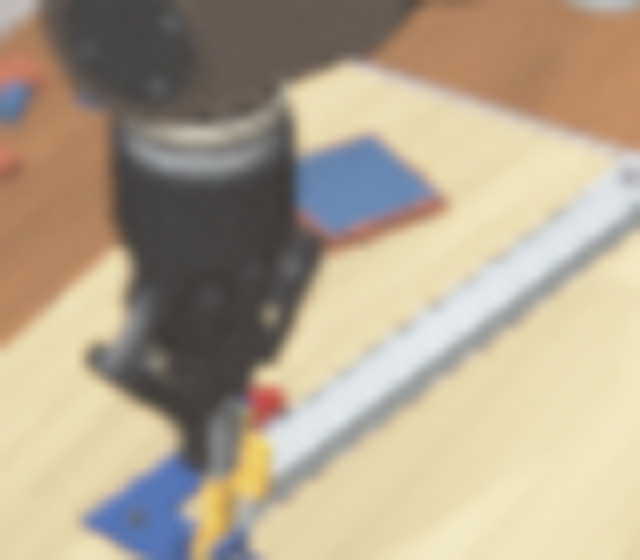

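The fingertip at (215,440) is behind the yellow tab, as intended. Sweeping along the arc.

Request:
play_rows([
  {"delta_pos": [-0.001,-0.005,0],"delta_rot": [0,0,0],"claw": 0},
  {"delta_pos": [-0.002,-0.01,-0.001],"delta_rot": [0,0,0],"claw": 0},
  {"delta_pos": [-0.003,-0.016,-0.002],"delta_rot": [0,0,0],"claw": 0},
  {"delta_pos": [-0.004,-0.021,-0.004],"delta_rot": [0,0,0],"claw": 0},
  {"delta_pos": [-0.005,-0.026,-0.007],"delta_rot": [0,0,0],"claw": 0},
  {"delta_pos": [-0.006,-0.031,-0.0096],"delta_rot": [0,0,0],"claw": 0},
  {"delta_pos": [-0.007,-0.036,-0.013],"delta_rot": [0,0,0],"claw": 0},
  {"delta_pos": [-0.008,-0.04,-0.017],"delta_rot": [0,0,0],"claw": 0},
  {"delta_pos": [-0.0085,-0.044,-0.021],"delta_rot": [0,0,0],"claw": 0},
  {"delta_pos": [-0.009,-0.0475,-0.026],"delta_rot": [0,0,0],"claw": 0},
  {"delta_pos": [-0.0097,-0.05,-0.03],"delta_rot": [0,0,0],"claw": 0},
  {"delta_pos": [-0.0097,-0.05,-0.03],"delta_rot": [0,0,0],"claw": 0},
])

```text
time: 17.78
eef_pos: [0.5942, 0.0908, 0.0821]
tcp_rot: [-0.703, 0.068, 0.704, 0.068]
contact_force: [-0.4, -0.3, -1.1]
opening: -0.001
```

```bash
python3 - <<'E'
from h import *
b=crop("side",220,150,80,70,8,"pics/s6.png")
s=ctrl.get_state();print(s['eef_pos'],s['contact_force'])
E
```

```text
[0.59435419 0.09113656 0.08249529] [-0.39973549 -0.55311181 -0.44350519]
```

View pics/s6.png

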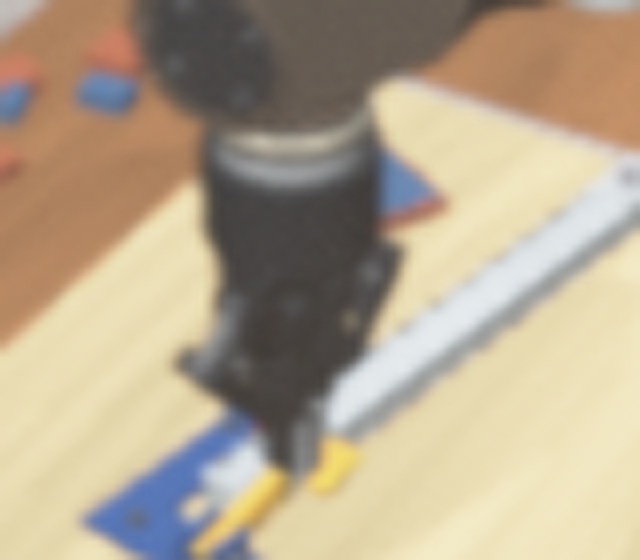

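The latch is tipped most of the way, with the tab at (335,460) under the fingers. Pressing it down gently.

Request:
play_rows([
  {"delta_pos": [0,-0.001,-0.003],"delta_rot": [0,0,0],"claw": 0},
  {"delta_pos": [-0.0005,-0.002,-0.006],"delta_rot": [0,0,0],"claw": 0},
  {"delta_pos": [-0.0005,-0.003,-0.009],"delta_rot": [0,0,0],"claw": 0},
  {"delta_pos": [-0.0005,-0.003,-0.011],"delta_rot": [0,0,0],"claw": 0},
  {"delta_pos": [-0.0005,-0.003,-0.0125],"delta_rot": [0,0,0],"claw": 0},
  {"delta_pos": [-0.0005,-0.003,-0.0125],"delta_rot": [0,0,0],"claw": 0},
])

```text
time: 18.33
eef_pos: [0.5936, 0.0882, 0.0695]
tcp_rot: [-0.703, 0.068, 0.705, 0.068]
contact_force: [-1.5, -0.7, 0.2]
opening: -0.001
```

Request:
play_rows([
  {"delta_pos": [0,0,-0.0005],"delta_rot": [0,0,0],"claw": 0},
  {"delta_pos": [0,0,-0.001],"delta_rot": [0,0,0],"claw": 0},
  {"delta_pos": [0,0,-0.0015],"delta_rot": [0,0,0],"claw": 0},
  {"delta_pos": [0,0,-0.0015],"delta_rot": [0,0,0],"claw": 0},
])

```text
time: 18.67
eef_pos: [0.5935, 0.0883, 0.068]
tcp_rot: [-0.703, 0.068, 0.705, 0.068]
contact_force: [-0.4, -0.4, 1.3]
opening: 0.002
```

Request:
play_rows([
  {"delta_pos": [0,0,-0.0005],"delta_rot": [0,0,0],"claw": 0},
  {"delta_pos": [0,0,-0.001],"delta_rot": [0,0,0],"claw": 0},
  {"delta_pos": [0,0,-0.001],"delta_rot": [0,0,0],"claw": 0},
])

```text
time: 18.92
eef_pos: [0.5937, 0.0883, 0.068]
tcp_rot: [-0.703, 0.068, 0.705, 0.068]
contact_force: [-2.0, -0.3, 5.6]
opening: -0.002
```

Request:
play_rows([
  {"delta_pos": [0,0,-0.0005],"delta_rot": [0,0,0],"claw": 0},
  {"delta_pos": [0,0,-0.001],"delta_rot": [0,0,0],"claw": 0},
  {"delta_pos": [0,0,-0.001],"delta_rot": [0,0,0],"claw": 0},
])

```text
time: 19.17
eef_pos: [0.5937, 0.0883, 0.0679]
tcp_rot: [-0.703, 0.068, 0.705, 0.067]
contact_force: [-3.2, -1.1, 7.0]
opening: 0.002
```

It stopped hard at exactly the height expected for the latch lying flat. One firmer press, hold, then lift away.

Request:
play_rows([
  {"delta_pos": [0,0,-0.001],"delta_rot": [0,0,0],"claw": 0},
  {"delta_pos": [0,0,-0.0017],"delta_rot": [0,0,0],"claw": 0},
  {"delta_pos": [0,0,-0.0017],"delta_rot": [0,0,0],"claw": 0},
  {"delta_pos": [0,0,-0.0017],"delta_rot": [0,0,0],"claw": 0},
  {"delta_pos": [0,0,-0.0017],"delta_rot": [0,0,0],"claw": 0},
])

```text
time: 19.58
eef_pos: [0.5937, 0.0883, 0.0678]
tcp_rot: [-0.702, 0.068, 0.705, 0.067]
contact_force: [-3.6, -0.6, 10.2]
opening: -0.002
```

Request:
play_rows([
  {"delta_pos": [0,0,0.005],"delta_rot": [0,0,0],"claw": 0},
  {"delta_pos": [0,0,0.03],"delta_rot": [0,0,0],"claw": 0},
  {"delta_pos": [0,0,0.07],"delta_rot": [0,0,0],"claw": 0},
  {"delta_pos": [0,0,0.11],"delta_rot": [0,0,0],"claw": 0},
  {"delta_pos": [-0.03,0,0.15],"delta_rot": [0,0,0],"claw": 0},
  {"delta_pos": [-0.06,-0.03,0.16],"delta_rot": [0,0,0],"claw": 0},
  {"delta_pos": [-0.08,-0.06,0.16],"delta_rot": [0,0,0],"claw": 0},
  {"delta_pos": [-0.1,-0.1,0.16],"delta_rot": [0,0,0],"claw": 0},
  {"delta_pos": [-0.12,-0.14,0.16],"delta_rot": [0,0,0],"claw": 0},
  {"delta_pos": [-0.12,-0.18,0.16],"delta_rot": [0,0,0],"claw": 0},
  {"delta_pos": [-0.12,-0.22,0.16],"delta_rot": [0,0,0],"claw": 0},
  {"delta_pos": [-0.12,-0.26,0.16],"delta_rot": [0,0,0],"claw": 0},
  {"delta_pos": [-0.12,-0.26,0.16],"delta_rot": [0,0,0],"claw": 0},
  {"delta_pos": [-0.12,-0.26,0.16],"delta_rot": [0,0,0],"claw": 0},
])

```text
time: 20.75
eef_pos: [0.4735, -0.1737, 0.2276]
tcp_rot: [-0.702, 0.069, 0.705, 0.069]
contact_force: [0.3, -0.4, 0.3]
opening: 0.001
```

```bash
python3 - <<'E'
from h import *
a=ctrl.read_camera("top")[135:235,190:290]; b=ctrl.read_camera("side")[170:240,220:290]
im=cv2.hconcat([cv2.resize(x,(400,400),interpolation=cv2.INTER_CUBIC) for x in(a,b)]); cv2.imwrite("pics/m7.png",im)
s=ctrl.get_state();print(s['eef_pos'],s['contact_force'])
E
```

```text
[ 0.4735963  -0.17120326  0.22732047] [0.06163356 0.41280212 0.14413167]
```

View pics/m7.png

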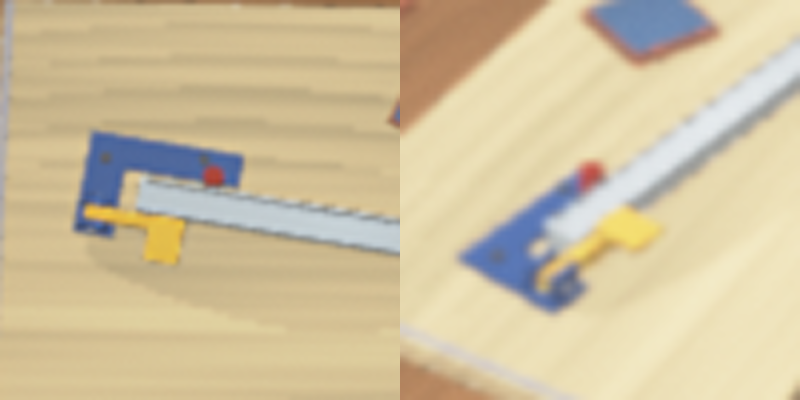

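The latch lies flat along the fence's near side, with its tab at (165,240) in the top crop. The fence touches the red post at (213,178). Handing in.

```bash
python3 -c "
from plant import ctrl
print(ctrl.sign_off(), ctrl.get_state()['time'])"
```

```text
the job is handed in; nothing more can be done
the job is handed in; nothing more can be done
```

The fence is against the red stop post with the yellow latch flat down behind it, and I handed the job in at about 21 s of the 64 s allowed.

- **Pressing the fence:** I pushed it round with closed fingers and held it against the post three times for more than 1 s each, at about 11.1, 11.6 and 11.8 N measured at the wrist. No wrist reading in the holds went above about 12.7 N.
- **Force on the post:** I estimate about 9 to 10 N there during the last hold, allowing for lever arm and board friction. The contact force between fence and post can't be read directly, so this is not measured.
- **First two main holds:** vertical load on the fence was higher (about 5.6 N, then 3 N), so the force on the post was less certain. That is why I repeated the hold with it reduced to about 0.8 N.
- **Latch:** I tipped it over and pressed it down with about 10 N. It stopped hard at the height expected for lying flat.
- **Last checks:** the final pictures show the fence at the post and the latch flat beside it. The wrist force was back to noise with the arm clear. The fingers never came near the tiles, bowl or can, but I didn't measure their positions again afterwards.
- **Disagreement:** my camera estimate of the pin-to-post distance was 243 mm against a nominal 246 mm. I therefore located the latch from the post, and it was where I expected.

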